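Seat the drive card in the router controller

TASK

The router's controller stands open on the bench with its card bay empty, and its drive card waits in the grooved wooden stand. Slide the card down the bay's two guides until it rests on the sprung contacts (lower it, do not let it drop), then swing both of its ejector levers inward until they lie flat along the card's top, so that they draw the card down and lock it fully home.

Things in the scene. Friction and masses are not known exactly. Their poses are not given: they have to be found in the camera images.
- drive_card: Drive card, 0.45 kg: upright aluminium plate 160 long, 80 high, 6 mm thick, chips on one face, fins on the other (18 mm over both, within 132 mm of the length and from 27 mm up); grip strip along its top, black levers at both ends. Origin: middle of its lower edge; x across the thickness, y along the length, z up. It starts in the stand's groove, levers standing up.
- card_grip (a point): Centre of the card's grey grip strip, 88 mm above the card's origin. The strip is 120 mm long (card y), 22 mm thick (card x) and 14 mm high; the open levers leave the middle 110 mm free above it.
- card_stand: Wooden block 80 x 180 x 39 mm, fixed; origin at the centre of its underside, y along its length. Groove along its top 7.4 mm wide, 23 mm deep, in which the card stands (lower edge 16 mm above the table).
- controller: Open sheet-metal chassis, fixed, 150 x 210 mm, with one card bay across its middle. Origin: centre of its underside; y along the bay, z up. The card goes in from above, length along y, either way round. End walls carry flanges at their top: 70 mm wide in x, reaching in to y = +-83 mm, upper face 128, under face 124 mm above the origin. All else but the guides is lower than 64 mm.
- bay_mouth (a point): Middle of the bay at the height of the guide mouths, 97 mm above the controller's origin (axes as the controller). The two black guides are U channels facing each other below the flanges: 8.4 mm wide in x, flared to about 15 mm at the mouth, 165 mm apart in y between their bottoms.
- bay_home (a point): Where the middle of the card's lower edge is when fully home: 20 mm above the controller's origin. A sprung contact block 62 mm long stands under it; the card first rests on that, 7 mm above home (27 mm above the origin). The springs push up 8 N there and 14 N at home, so they carry the card's weight; a solid stop lies 2.5 mm below home.
- lever_a (a joint): Ejector lever at the card's +y end. 0 = open: arm up, leaning 10 deg outward; 1.745 = shut: arm level, pointing to the card's middle, on the grip strip. Stays where left; 3 to 6 N at the arm's end swings it. Arm 56 mm from the hinge, 8 mm thick, 14 mm wide. In the last 25 deg its steel toe bears up under the flange and draws that end 7 mm down, hinge and all; shut one lever after the other.
- lever_b (a joint): The same lever at the card's -y end, with the same values: 0 open, 1.745 shut toward the card's middle.
- lever_a_hinge (a point): Hinge of lever_a, at (0, 72, 100) mm in the card's frame; axis along the card's x. Open, the 18 mm toe hangs straight down from it and passes the flange.
- lever_b_hinge (a point): Hinge of lever_b, at (0, -72, 100) mm in the card's frame; the same otherwise.
- lever_a_pad (a point): Point on lever_a's outer face (uppermost when shut), 42 mm from the hinge: push here inward, then down.
- lever_b_pad (a point): The same point on lever_b.

How it is judged:
By the outcome, as a careful person would: the job done as asked, in the order asked, and still so for the second after the job is handed in, with the robot touching nothing.
It also fails if it takes over 69 s, if anything falls off the work surface, if the arm or the gripper's body presses on something with over 40 N, if the wrist force passes 120 N, or if a joint passes its speed limit or range.

ROBOT

A 6-joint arm with a two-finger parallel gripper is mounted at the origin on the work surface; the furniture and walls round the work are solid. World frame = base frame: x ahead of the robot, y to its left, z up, the work surface at z = 0. Lengths are in m, angles in rad, forces in N, time in s.
With the tool pointing down it reaches from about 0.3 to 0.775 m from the base axis. Payload 14.6 kg.
Tool frame: the origin (TCP) lies between the finger pads; the fingertips stand ctrl.tip_extent ahead of it and the grasp point (between the pads) lies 3 mm ahead of it (ctrl.tip_extent is the distance from the TCP to the fingertips, in m); z points along the fingers, y is the line along which they close (so a half turn about z gives the same grasp; the last joint's range is limited). The gripper opens to 94 mm and grips with 3 to 60 N. Pads are 16 mm wide; open, the fingers measure 119 mm over their backs; the gripper's body (75 mm by 177 mm) begins 78 mm behind the grasp point.
Start: joints at [1.035, 0.3, 1.521, -0, 1.321, -0.067], TCP at [0.248, 0.491, 0.227] pointing down, gripper open.
Joint ranges: [-3.03, 3.03], [-0.79, 2.21], [0.23, 2.52], [-1.04, 4.18], [0, 3.07], [-2.55, 2.55]. Speed limits (rad/s): [2.22, 2.22, 2.57, 3.14, 3.14, 3.14].

INTERFACE

Orientations are given as [roll, pitch, yaw] about the fixed x, y, z axes, in that order (R = Rz(yaw) Ry(pitch) Rx(roll)).
In Python, from station import ctrl gives the robot as it stands.
- The arm moves only by the shell command python3 shift.py 'ROWS' [OPENING] [FORCE]. ROWS is a JSON object whose key "moves" holds a list of rows, 1 to 10 of them, each of 6 numbers: dx, dy, dz in m, then a rotation vector rx, ry, rz in rad; each row shifts and turns the commanded pose from where the row before left it, along the tool's axes as they then stand; what a row does not reach is not made up. A row lasts 1/10 s, in which the tool goes at most 0.05 m and 0.15 rad, less where a joint would pass 70% of its speed; a pose out of reach is approached as far as the arm can. OPENING is the finger opening in m, set as the command begins (- or left out keeps the last). The fingers move at their own pace and stop on an object; FORCE is the grip in N (left out, the last holds). Time passes only in rows, so rows that do not move let the fingers close. It prints the time, the measured TCP pose, the force, the opening and the grip force at its end. Input that does not fit is refused with a message, and nothing moves.
- ctrl.get_obs(): the state, without advancing time (a new reading comes with each control period).
- ctrl.camera(name): name is "scene" or "top"; returns a dict with "pixels" (400x640x3 uint8, blue, green, red), "fx", "fy", "cx", "cy" (pixels), "extrinsics" (4x4, takes a point from camera to world coordinates). Camera axes: x right, y up, looking along -z (the intrinsics and any distortion apply to the point x, -y, -z); pixel columns grow to the right and rows downward; lengths in m; the calibration is good to about 2 mm. A picture is of the moment at which its call begins. There is no depth.
- ctrl.hand_in(): hands the job in; it is judged then, once.
The state is a dict: "time_s": time; "qpos": joint angles; "joint_vel": joint speeds; "tau": joint torques, N m; "ee_pos": TCP position; "eef_rot": TCP orientation; "force": force on the tool from outside, world axes, zero at the start; "moment": the same for the moment, N m; "grip_width": finger opening in m; "grip_force": force on a finger pad.
Only numpy, scipy, OpenCV 4.12 (cv2) and the standard library are available. Lean on these libraries where they do the work, as an engineer would, in place of code of your own. Each camera call takes 0.05 s, during which the arm holds its last target. There are 200 camera calls.

## Working session

There is one attempt and no reset: what is moved stays moved. The work goes in short steps, Python scripts to look and compute and a shell command to move; the robot and the scene stay as the last step left them, time stands still between calls to the robot, and variables do not carry over. Pictures are saved under pics/ and viewed, at most 10 in all, crops included, and the job is handed in when it is done.

```bash
ls; mkdir -p pics
python3 - <<'E'
from station import ctrl
import cv2
for n in("scene","top"):
    c=ctrl.camera(n); cv2.imwrite(f"pics/{n}0.png",c["pixels"]); print({k:v for k,v in c.items() if k!="pixels"})
print(ctrl.get_obs(), ctrl.tip_extent)
E
```

```text
pics
shift.py
station.py
{'fx': 412.00104481566916, 'fy': 412.00104481566916, 'cx': 327.1939617065758, 'cy': 190.50154317916014, 'extrinsics': array([[ 0.67043541,  0.43702402, -0.59960518, -0.06164076],
       [-0.74179924,  0.41203103, -0.52911654, -0.47835955],
       [ 0.0158193 ,  0.79952513,  0.60042428,  0.67790557],
       [ 0.        ,  0.        ,  0.        ,  1.        ]])}
{'fx': 405.26087420808983, 'fy': 405.26087420808983, 'cx': 323.2884981412623, 'cy': 199.76256789578844, 'extrinsics': array([[-0.01044577,  0.98534122, -0.170275  ,  0.34945694],
       [-0.99985953, -0.01252445, -0.01113819,  0.02940772],
       [-0.01310752,  0.17013473,  0.98533363,  1.15418043],
       [ 0.        ,  0.        ,  0.        ,  1.        ]])}
{'time_s': 0.1, 'qpos': array([ 1.03541110e+00,  3.00402152e-01,  1.52151862e+00, -2.04676959e-05,
        1.32069346e+00, -6.65743213e-02]), 'joint_vel': array([-8.63267906e-04, -1.20812732e-03, -3.48838475e-04,  1.21889821e-03,
        9.94237879e-04,  1.47075525e-05]), 'tau': array([ 1.95813154e-03, -5.32646799e+01, -3.53282726e+01,  7.09909969e-02,
        2.35158240e-02, -1.51103832e-04]), 'ee_pos': array([0.24839026, 0.49047855, 0.22695056]), 'eef_rot': array([-3.14057202e+00, -4.81789217e-05,  2.67278679e+00]), 'force': array([0.32067243, 0.38365381, 1.08524806]), 'moment': array([ 0.01044738, -0.0556846 , -0.01631083]), 'grip_force': 0.0, 'grip_width': 0.09398088217084026} 0.022
```

View pics/scene0.png

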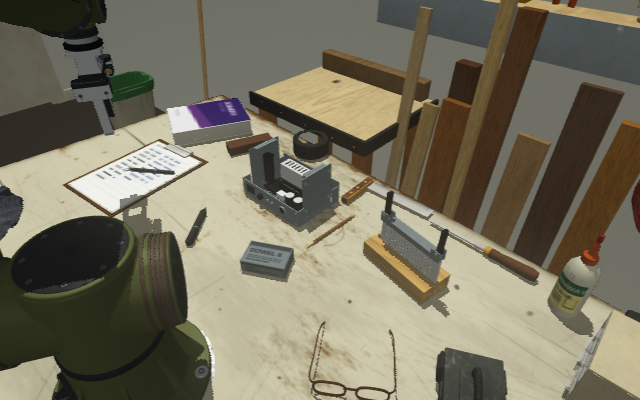

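View pics/top0.png

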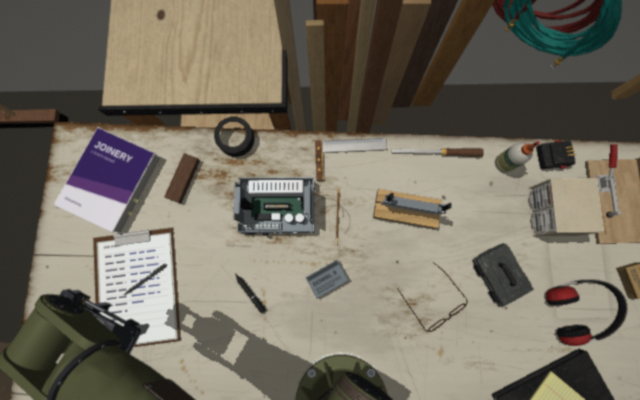

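Scene: the controller is at about (292,185) in scene and (278,206) in top. The card in its stand is at about (412,250) in scene and (415,207) in top. Next I'll enlarge both.

```bash
cat > h.py <<'E'
import numpy as np, cv2
from scipy.optimize import least_squares
from station import ctrl
def ray(c,p):
    T=c["extrinsics"]; d=np.array([(p[0]-c["cx"])/c["fx"],-(p[1]-c["cy"])/c["fy"],-1.])
    return T[:3,3],T[:3,:3]@d
def onz(c,p,z):
    o,d=ray(c,p); return o+d*(z-o[2])/d[2]
def proj(c,P):
    T=c["extrinsics"]; q=T[:3,:3].T@(np.asarray(P)-T[:3,3])
    return np.array([c["cx"]+c["fx"]*q[0]/-q[2], c["cy"]-c["fy"]*q[1]/-q[2]])
def tri(c1,p1,c2,p2):
    o1,d1=ray(c1,p1);o2,d2=ray(c2,p2)
    s=np.linalg.lstsq(np.c_[d1,-d2],o2-o1,rcond=None)[0]
    a,b=o1+s[0]*d1,o2+s[1]*d2
    return (a+b)/2,np.linalg.norm(a-b)
def crop(c,x,y,w,h,k):
    return cv2.resize(c["pixels"][y:y+h,x:x+w],None,fx=k,fy=k,interpolation=cv2.INTER_CUBIC)
E
python3 - <<'E'
from h import *
s=ctrl.camera("scene");t=ctrl.camera("top")
a=np.hstack([crop(s,230,120,115,120,3.47)[:416,:399],crop(s,350,180,115,120,3.47)[:416,:399]])
cv2.imwrite("pics/s1.png",cv2.resize(s["pixels"][125:305,235:475],None,fx=3.3,fy=3.3,interpolation=cv2.INTER_CUBIC))
cv2.imwrite("pics/t1.png",cv2.resize(t["pixels"][165:250,225:465],None,fx=3.3,fy=3.3,interpolation=cv2.INTER_CUBIC))
E
```

```text
(no output)
```

View pics/s1.png

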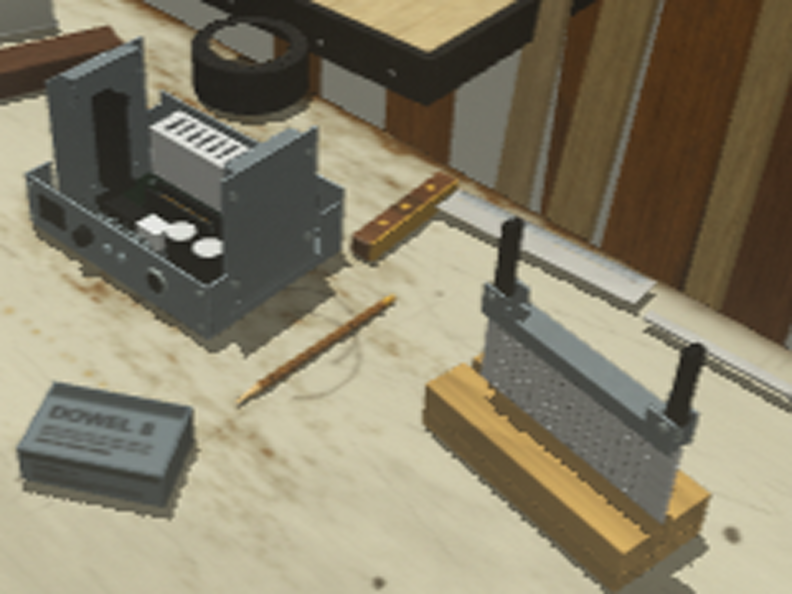

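View pics/t1.png

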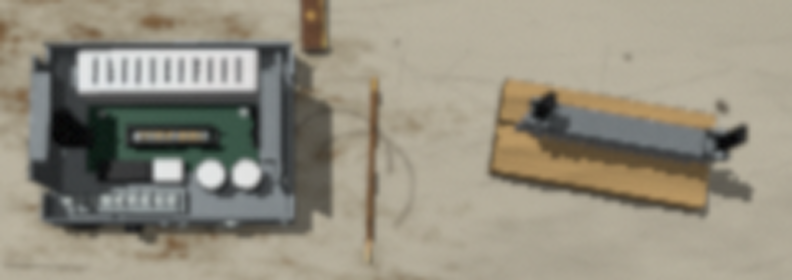

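Scene crop: the card has upright black levers, with tips at about (512,220) and (692,347) in the crop. The two controller walls are topped by flanges, and the black guide is at (110,140). Top crop: the chassis is nearly square to the image, and the card is yawed by roughly 10°. The controller needs a sharper view.

Run:
```python
from h import *
s=ctrl.camera("scene");t=ctrl.camera("top")
a=cv2.resize(t["pixels"][172:242,228:324],None,fx=4.16,fy=4.16,interpolation=cv2.INTER_CUBIC)[:290,:399]
b=cv2.resize(t["pixels"][180:240,368:458],None,fx=4.4,fy=4.4,interpolation=cv2.INTER_CUBIC)[:290,:399]
cv2.imwrite("pics/ct.png",cv2.resize(t["pixels"][172:242,228:324],None,fx=8,fy=8,interpolation=cv2.INTER_CUBIC))
# wood rects
for n,c in(("s",s),("t",t)):
    hsv=cv2.cvtColor(c["pixels"],cv2.COLOR_BGR2HSV)
    m=cv2.inRange(hsv,(10,90,90),(25,255,255)); 
    box=(slice(220,310),slice(355,460)) if n=="s" else (slice(180,240),slice(365,460))
    mm=np.zeros_like(m); mm[box]=m[box]
    k=cv2.findContours(mm,cv2.RETR_EXTERNAL,cv2.CHAIN_APPROX_NONE)[0]
    print(n,[ (cv2.contourArea(q)) for q in k if cv2.contourArea(q)>30])
    pts=np.vstack([q for q in k if cv2.contourArea(q)>30])
    hull=cv2.convexHull(pts); print(cv2.approxPolyDP(hull,2,True)[:,0].tolist())
    if n=="t":
        r=cv2.minAreaRect(pts); bp=cv2.boxPoints(r)
        W=np.array([onz(t,p,.039)for p in bp]); print(r,W.round(4).tolist(),W.mean(0),[np.linalg.norm(W[i]-W[i-1]).round(4) for i in range(4)])
```

```text
s [2084.0]
[[364, 241], [381, 232], [447, 272], [449, 275], [445, 287], [420, 303], [363, 252]]
t [952.0]
[[378, 190], [440, 200], [438, 226], [374, 217]]
((407.5880432128906, 208.4935760498047), (65.92352294921875, 28.442636489868164), 9.865806579589844) [[0.4924, -0.0942, 0.039], [0.5713, -0.1103, 0.039], [0.5369, -0.2896, 0.039], [0.459, -0.2715, 0.039]] [ 0.51490221 -0.1913812   0.039     ] [np.float64(0.1804), np.float64(0.0805), np.float64(0.1825), np.float64(0.08)]
```

View pics/ct.png

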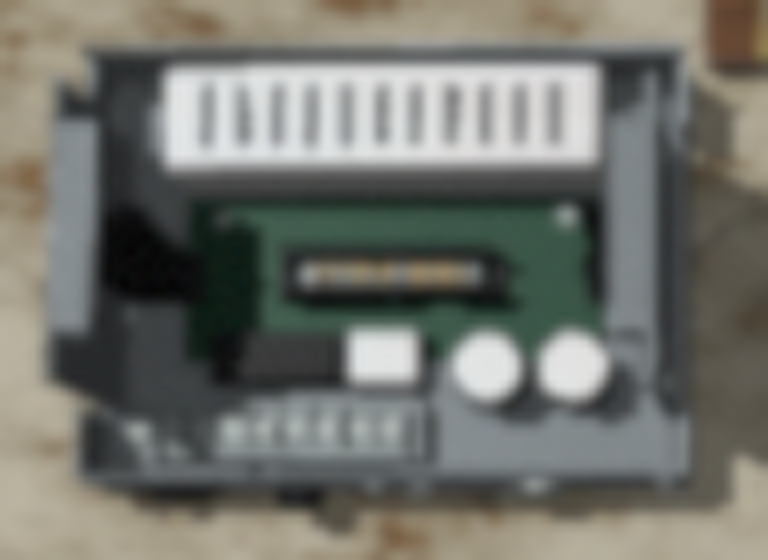

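Top, 8×: the left flange spans u 50–100 and v 115–332. The right flange's inner edge is at u≈608, and the contact slot is at (300–485, 274). The wood fit gives 180×80 mm, which matches the stand. I'll refine these edges to subpixel and triangulate.

```bash
cat >> h.py <<'E'
def edge(g,pts,half,axis):
    """subpixel |gradient| peak along axis (0: x, 1: y) near each (x,y)"""
    out=[]
    for x,y in pts:
        t=np.arange(-half,half+.01,.1)
        xs,ys=(x+t,y+0*t) if axis==0 else (x+0*t,y+t)
        v=cv2.remap(g,xs.astype(np.float32)[None],ys.astype(np.float32)[None],cv2.INTER_LINEAR)[0]
        d=np.abs(np.gradient(cv2.GaussianBlur(v[None],(1,1),0)[0] if 0 else np.convolve(v,np.ones(7)/7,'same')))[5:-5]
        i=np.argmax(d); w=d*(np.abs(np.arange(len(d))-i)<8); k=(w*t[5:-5]).sum()/w.sum()
        out.append((x+k,y) if axis==0 else (x,y+k))
    return np.array(out)
E
python3 - <<'E'
from h import *
t=ctrl.camera("top"); g=cv2.cvtColor(t["pixels"],cv2.COLOR_BGR2GRAY).astype(np.float32)
L=edge(g,[(240,y) for y in range(189,212,2)],2.5,0); R=edge(g,[(303.8,y) for y in range(195,212,2)],2.5,0)
LO=edge(g,[(234,y) for y in range(189,212,2)],2.5,0);
T=edge(g,[(x,186.2) for x in (236,237,238)],2.5,1);B=edge(g,[(x,213.5) for x in (236,237,238)],2.5,1)
RB=edge(g,[(x,213.5) for x in (305,306,307,308)],2.5,1)
F=edge(g,[(x,178) for x in range(245,310,5)],2.5,1)
C=[onz(t,((u+.5)/8-.5+228,274.5/8-.5+172),.027) for u in (300,485)]
for n,e,z in(("L",L,.128),("LO",LO,.128),("R",R,.128),("T",T,.128),("B",B,.128),("RB",RB,.128),("F",F,.062)):
    W=np.array([onz(t,p,z) for p in e]); print(n,e.round(1).tolist()[::3],"W",W[::3,:2].round(4).tolist(),"med",np.median(W,0)[:2].round(4))
    if n in"LROF" or n=="LO":
        a=np.polyfit(W[:,0],W[:,1],1) if n!="F" else np.polyfit(W[:,1],W[:,0],1); print("  slope",a)
print(np.round(C,4).tolist())
s=ctrl.camera("scene")
sp=lambda u,v:((u+.5)/3.3-.5+235,(v+.5)/3.3-.5+125)
tp=lambda u,v:((u+.5)/3.3-.5+225,(v+.5)/3.3-.5+165)
t8=lambda u,v:((u+.5)/8-.5+228,(v+.5)/8-.5+172)
for n,a,b in(("leverA tip",sp(512,222),tp(543,97)),("leverB tip",sp(692,346),tp(742,130)),
  ("Lflange front out",sp(47,80),t8(50,333)),("Lflange back out",sp(143,40),t8(58,115)),("Rflange front",sp(222,188),t8(652,335)),("Rflange back",sp(317,130),t8(655,112))):
    print(n,[x.round(4) for x in tri(s,a,t,b)])
E
```

```text
L [[239.5, 189.0], [239.5, 195.0], [239.5, 201.0], [239.5, 207.0]] W [[0.5578, 0.2575], [0.542, 0.2572], [0.5263, 0.2567], [0.5107, 0.2565]] med [0.5289 0.2571]
  slope [-0.00804262  0.26150092]
LO [[233.5, 189.0], [233.5, 195.0], [234.6, 201.0], [232.3, 207.0]] W [[0.558, 0.2732], [0.5422, 0.2728], [0.5265, 0.2696], [0.5109, 0.2749]] med [0.5291 0.2729]
  slope [-0.04990605  0.29891141]
R [[303.5, 195.0], [303.5, 201.0], [303.5, 207.0]] W [[0.5399, 0.0919], [0.5242, 0.092], [0.5086, 0.092]] med [0.519 0.092]
  slope [-0.00257043  0.09331179]
T [[236.0, 186.5]] W [[0.5646, 0.2669]] med [0.5645 0.2643]
B [[236.0, 213.5]] W [[0.494, 0.265]] med [0.494  0.2625]
RB [[305.0, 212.5], [308.0, 212.5]] W [[0.4945, 0.0881], [0.4941, 0.0805]] med [0.4944 0.0843]
F [[245.0, 177.6], [260.0, 179.5], [275.0, 179.5], [290.0, 179.5], [305.0, 178.4]] W [[0.6033, 0.2578], [0.5974, 0.2161], [0.5968, 0.1746], [0.5963, 0.1331], [0.5986, 0.0916]] med [0.597  0.1746]
  slope [0.01872338 0.59416261]
[[0.529, 0.2066, 0.027], [0.5282, 0.1413, 0.027]]
leverA tip [array([ 0.5335, -0.1239,  0.1659]), np.float64(0.003)]
leverB tip [array([ 0.5045, -0.2679,  0.1707]), np.float64(0.0012)]
Lflange front out [array([0.4915, 0.2752, 0.122 ]), np.float64(0.0104)]
Lflange back out [array([0.5703, 0.2663, 0.1282]), np.float64(0.0113)]
Rflange front [array([0.49  , 0.0815, 0.1146]), np.float64(0.0096)]
Rflange back [array([0.5676, 0.0732, 0.1293]), np.float64(0.0091)]
```

Run:
```python
from h import *
s=ctrl.camera("scene");t=ctrl.camera("top")
k=6
im=cv2.resize(s["pixels"][130:230,240:345],None,fx=k,fy=k,interpolation=cv2.INTER_CUBIC)
for y in(.1745+.083,.1745-.083,.1745+.098,.1745-.098):
  for x in(.494,.564):
    p=proj(s,(x,y,.128)); q=((p-[240,130]+.5)*k-.5).astype(int); cv2.circle(im,tuple(int(v) for v in q),3,(0,0,255),1)
cv2.imwrite("pics/cs.png",cv2.resize(im,None,fx=1,fy=1)[:600,:800])
```

```text
(no output)
```

View pics/cs.png

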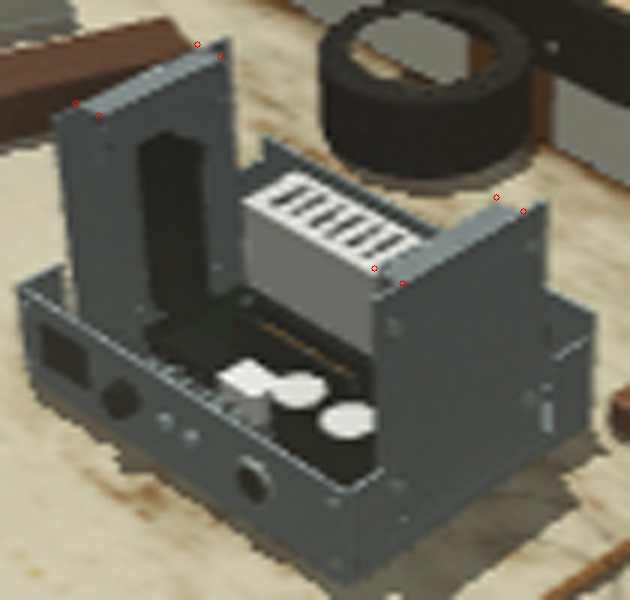

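Scene, 6×: the predicted flange corners (red) lie on the lighter flange strips, e.g. inner front left at (98,116). That confirms height 0.128, centre (0.529, 0.1745) and yaw about 0. Next is the card's strip.

Run:
```python
from h import *
s=ctrl.camera("scene");t=ctrl.camera("top")
def mid(c,up,lo,h):
    g=cv2.cvtColor(c["pixels"],cv2.COLOR_BGR2GRAY).astype(np.float32); r=[]
    for l in(up,lo):
        e=edge(g,l,h,1); a=np.polyfit(e[:,0],e[:,1],1); k=abs(e[:,1]-np.polyval(a,e[:,0]))<.8; a=np.polyfit(e[k,0],e[k,1],1); r.append(a); print(k.sum(),len(k),a)
    return r
tp=lambda u,v:((u+.5)/3.3-.5+225,(v+.5)/3.3-.5+165); sp=lambda u,v:((u+.5)/3.3-.5+235,(v+.5)/3.3-.5+125)
U=[tp(u,103+(u-560)*.2065) for u in np.arange(575,700,3.3)];Lo=[tp(u,128+(u-555)*.2133) for u in np.arange(575,695,3.3)]
a,b=mid(t,U,Lo,2.5)
for z in(.111,.104,):
  P=[[onz(t,(x,np.polyval(q,x)),z) for q in(a,b)] for x in(400,415,430)]
  for (p,q) in P: print(z,p.round(4),q.round(4),((p+q)/2).round(4))
  d=(P[0][0]-P[2][0]+P[0][1]-P[2][1]); print("yaw",np.degrees(np.arctan2(-d[0],d[1])), "width",np.linalg.norm(np.cross(P[1][0]-P[1][1],d/np.linalg.norm(d))))
# lever masks in both views
for c,(x0,y0,x1,y1),n in((t,(380,185,460,215),"t"),(s,(375,180,455,260),"s")):
    m=np.zeros((400,640),np.uint8); m[y0:y1,x0:x1]=(c["pixels"][y0:y1,x0:x1].max(2)<45)*255
    N,l,st,ce=cv2.connectedComponentsWithStats(m)
    for i in range(1,N):
        if st[i,4]>8: print(n,st[i],ce[i].round(1))
# strip end corners, scene vs top
for n,q in(("A",(524,312)),("B",(655,430))): print(n,sp(*q), onz(s,sp(*q),.111).round(4))
```

```text
37 38 [  0.17086768 128.42904518]
37 37 [  0.17851186 133.66291755]
0.111 [ 0.5351 -0.159   0.111 ] [ 0.5132 -0.1581  0.111 ] [ 0.5241 -0.1586  0.111 ]
0.111 [ 0.5278 -0.1977  0.111 ] [ 0.5057 -0.1966  0.111 ] [ 0.5167 -0.1972  0.111 ]
0.111 [ 0.5206 -0.2363  0.111 ] [ 0.4982 -0.2351  0.111 ] [ 0.5094 -0.2357  0.111 ]
yaw -10.849678382255698 width 0.02194332765377719
0.104 [ 0.5363 -0.1603  0.104 ] [ 0.5143 -0.1594  0.104 ] [ 0.5253 -0.1598  0.104 ]
0.104 [ 0.529  -0.1992  0.104 ] [ 0.5067 -0.1982  0.104 ] [ 0.5179 -0.1987  0.104 ]
0.104 [ 0.5217 -0.2381  0.104 ] [ 0.4992 -0.2368  0.104 ] [ 0.5104 -0.2375  0.104 ]
yaw -10.849678382255714 width 0.022090572836773112
t [387 195   6   6  25] [389.3 197.6]
t [442 205   8   5  27] [445.3 207. ]
s [386 193   7  14  62] [388.8 199.3]
s [439 231   9  13  52] [443.1 236.5]
A (393.43939393939394, 219.1969696969697) [ 0.5256 -0.1478  0.111 ]
B (433.1363636363636, 254.95454545454547) [ 0.4913 -0.2631  0.111 ]
```

```bash
python3 - <<'E'
from h import *
s=ctrl.camera("scene");t=ctrl.camera("top")
A=tri(s,(388.8,199.3),t,(389.3,197.6));B=tri(s,(443.1,236.5),t,(445.3,207)); print(A,B,(A[0]+B[0])/2,A[0]-B[0])
for z in(.14,.15): print(onz(t,(389.3,197.6),z),onz(t,(445.3,207),z),(onz(t,(389.3,197.6),z)+onz(t,(445.3,207),z))/2, (onz(s,(388.8,199.3),z)+onz(s,(443.1,236.5),z))/2)
E
python3 shift.py '{"moves":[[0,0,0,0,0,0.1435],[0,0,0,0,0,0.1435],[0,0,0,0,0,0.1435],[0,0,0,0,0,0.1435],[0,0,0,0,0,0.1435],[0,0,0,0,0,0.1435],[0,0,0,0,0,0.1435],[0,0,0,0,0,0.1435],[0,0,0,0,0,0.1435],[0,0,0,0,0,0]]}' 0.06 20
```

```text
(array([ 0.52764053, -0.12657361,  0.15124191]), np.float64(0.004328872689939653)) (array([ 0.50243286, -0.26581238,  0.15242372]), np.float64(0.0065686110820287755)) [ 0.5150367  -0.19619299  0.15183282] [ 0.02520768  0.13923877 -0.00118181]
[ 0.52815505 -0.12663404  0.14      ] [ 0.50228455 -0.26663889  0.14      ] [ 0.5152198  -0.19663646  0.14      ] [ 0.53049413 -0.19164823  0.14      ]
[ 0.52639305 -0.12509544  0.15      ] [ 0.50077764 -0.26371981  0.15      ] [ 0.51358535 -0.19440763  0.15      ] [ 0.51948597 -0.19697837  0.15      ]
time_s: 1.7
ee_pos: [0.2485, 0.4907, 0.2275]
eef_rot: [3.142, -0.0, 1.379]
force: [0.9, 1.2, -0.2]
grip_width: 0.06
grip_force: 0.0
```

```bash
python3 shift.py '{"moves":[[-0.0415,0.0263,0,0,0,0],[-0.0415,0.0263,0,0,0,0],[-0.0415,0.0263,0,0,0,0],[-0.0415,0.0263,0,0,0,0],[-0.0415,0.0263,0,0,0,0],[-0.0415,0.0263,0,0,0,0],[-0.0415,0.0263,0,0,0,0],[-0.0415,0.0263,0,0,0,0],[-0.0415,0.0263,0,0,0,0],[0,0,0,0,0,0]]}'
python3 shift.py '{"moves":[[-0.0415,0.0263,0,0,0,0],[-0.0415,0.0263,0,0,0,0],[-0.0415,0.0263,0,0,0,0],[-0.0415,0.0263,0,0,0,0],[-0.0415,0.0263,0,0,0,0],[-0.0415,0.0263,0,0,0,0],[0,0,0,0,0,0],[0,0,0,0,0,0]]}'
```

```text
time_s: 2.7
ee_pos: [0.4119, 0.0749, 0.2275]
eef_rot: [3.141, 0.001, 1.38]
force: [-0.5, 0.3, 0.2]
grip_width: 0.0597
grip_force: 0.0
time_s: 3.5
ee_pos: [0.5187, -0.1949, 0.2268]
eef_rot: [-3.141, -0.0, 1.383]
force: [0.4, 1.2, 1.0]
grip_width: 0.06
grip_force: 0.0
```

```bash
python3 shift.py '{"moves":[[0,-0.0015,0.03,0,0,0],[0,0,0.03,0,0,0],[0,0,0.03,0,0,0],[0,0,0.02,0,0,0],[0,0,0.01,0,0,0],[0,0,0,0,0,0]]}'
python3 shift.py '{"moves":[[0,0,0,0,0,0],[0,0,0,0,0,0],[0,0,0,0,0,0],[0,0,0,0,0,0],[0,0,0,0,0,0],[0,0,0,0,0,0],[0,0,0,0,0,0]]}' 0.0 30
python3 - <<'E'
from h import *
s=ctrl.camera("scene"); cv2.imwrite("pics/g.png",cv2.resize(s["pixels"][150:310,330:490],None,fx=3.5,fy=3.5,interpolation=cv2.INTER_CUBIC)); print(ctrl.get_obs()["ee_pos"])
E
```

```text
time_s: 4.1
ee_pos: [0.5169, -0.1935, 0.107]
eef_rot: [-3.14, -0.0, 1.384]
force: [-0.1, -0.0, 0.2]
grip_width: 0.06
grip_force: 0.0
time_s: 4.8
ee_pos: [0.5172, -0.1948, 0.1077]
eef_rot: [3.141, 0.0, 1.381]
force: [-1.3, 0.6, 3.1]
grip_width: 0.0219
grip_force: 30.0
[ 0.51724081 -0.19480355  0.10763733]
```

View pics/g.png

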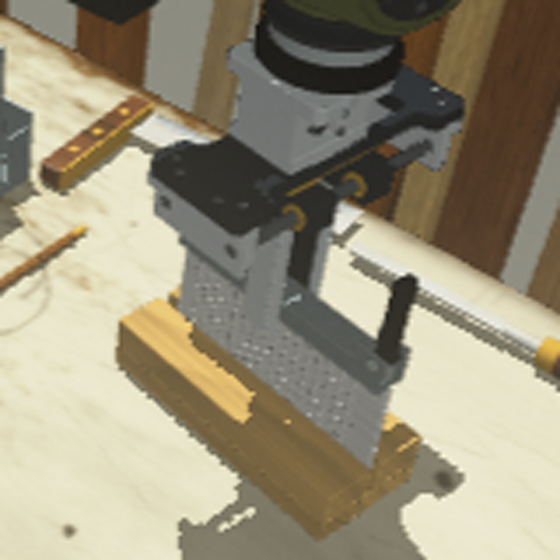

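The picture shows the fingers closed on the strip, with the near lever upright at (397,310). The 21.9 mm opening matches the strip. Now lifting.

```bash
python3 shift.py '{"moves":[[0,0,-0.01,0,0,0],[0,0,-0.02,0,0,0],[0,0,-0.02,0,0,0],[0,0,-0.03,0,0,0],[0,0,-0.03,0,0,0],[0,0,-0.03,0,0,0],[0,0,0,0,0,-0.06],[0,0,0,0,0,-0.07],[0,0,0,0,0,-0.06],[0,0,0,0,0,0]]}'
```

```text
time_s: 5.85
ee_pos: [0.517, -0.1946, 0.2476]
eef_rot: [-3.141, -0.0, 1.572]
force: [-0.4, -0.6, -4.2]
grip_width: 0.0217
grip_force: 30.0
```

```bash
python3 shift.py '{"moves":[[0.02,0.001,0,0,0,0],[0.04,0.001,0,0,0,0],[0.045,0.001,0,0,0,0],[0.045,0.001,0,0,0,0],[0.045,0.002,0,0,0,0],[0.045,0.002,0,0,0,0],[0.045,0.001,0,0,0,0],[0.04,0.001,0,0,0,0],[0.03,0.001,0,0,0,0],[0.014,0.001,0,0,0,0]]}'
python3 shift.py '{"moves":[[0,0,0,0,0,0],[0,0,0,0,0,0],[0,0,0,0,0,0]]}'
python3 - <<'E'
from h import *
s=ctrl.camera("scene");t=ctrl.camera("top"); o=ctrl.get_obs();print(o["ee_pos"],o["eef_rot"])
a=cv2.resize(s["pixels"][80:240,230:360],None,fx=3.6,fy=3.6,interpolation=cv2.INTER_CUBIC)
b=cv2.resize(t["pixels"][165:245,215:315],None,fx=3.3,fy=3.3,interpolation=cv2.INTER_CUBIC)
im=np.zeros((576,800,3),np.uint8); im[:,:468]=a; im[:264,468:798]=b; cv2.imwrite("pics/over.png",im)
cv2.imwrite("pics/raw_s.png",s["pixels"]);cv2.imwrite("pics/raw_t.png",t["pixels"])
E
```

```text
time_s: 6.85
ee_pos: [0.5286, 0.1765, 0.2474]
eef_rot: [-3.141, -0.0, 1.572]
force: [0.8, -1.4, -3.1]
grip_width: 0.0219
grip_force: 30.0
time_s: 7.15
ee_pos: [0.5291, 0.1731, 0.2475]
eef_rot: [-3.141, 0.0, 1.57]
force: [0.4, 0.2, -3.8]
grip_width: 0.0217
grip_force: 30.0
[0.52913936 0.17324392 0.24753496] [3.14159115e+00 8.65977949e-05 1.56969930e+00]
```

View pics/over.png

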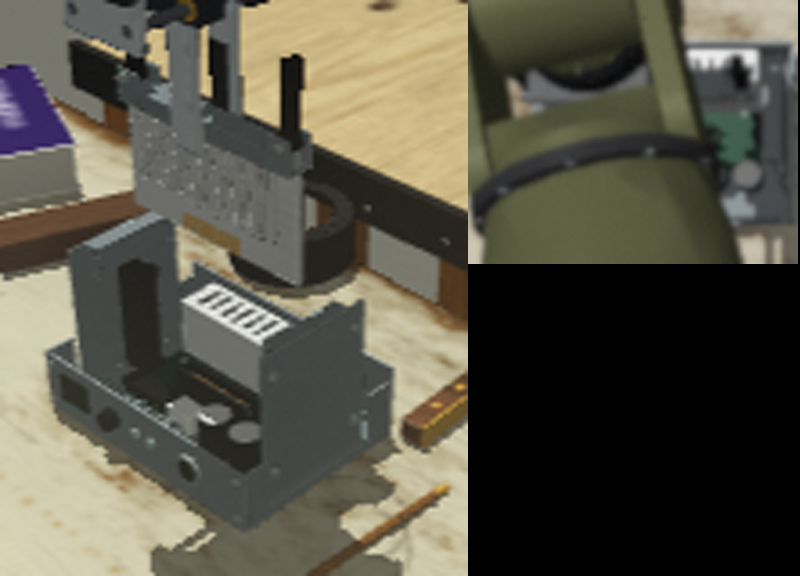

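The scene crop shows the card hanging level above the bay, with its lower corners at (133,208) and (303,283). The top view is hidden by the arm. I'll get the card's y position from its two vertical edges on the card plane.

```bash
cat > m.py <<'E'
from h import *
import sys
def onx(c,p,x):
    o,d=ray(c,p); return o+d*(x-o[0])/d[0]
def go(u0,v0,u1,v1):
    s=ctrl.camera("scene"); g=cv2.cvtColor(s["pixels"],cv2.COLOR_BGR2GRAY).astype(np.float32)
    f=lambda u,v:((u+.5)/3.6-.5+230,(v+.5)/3.6-.5+80)
    res=[]
    for L in([f(133,v) for v in np.arange(150,200,3.6)],[f(303,v) for v in np.arange(190,270,3.6)]):
        e=edge(g,L,2,0); W=np.array([onx(s,p,.526) for p in e]); print(e[::3].round(1).tolist(),W[::3,1:].round(4).tolist()); res.append(np.median(W[:,1]))
    print(res,res[0]-res[1],"mid y",np.mean(res))
    for L in([f(u,208+(u-133)*75/170) for u in list(range(140,170,4))+list(range(250,298,4))],):
        e=edge(g,L,2,1); W=np.array([onx(s,p,.526) for p in e]); print(W[:,1:].round(4).tolist()); print("bottom z med",np.median(W[:,2]),np.polyfit(W[:,1],W[:,2],1))
go(0,0,0,0); print(ctrl.get_obs()["ee_pos"])
E
python3 m.py
```

```text
[[265.6, 121.3], [266.4, 124.3], [266.4, 127.3], [266.5, 130.3], [266.7, 133.3]] [[0.2493, 0.1972], [0.2472, 0.1897], [0.248, 0.181], [0.2488, 0.1722], [0.2487, 0.1636]]
[[313.4, 132.4], [314.5, 135.4], [314.5, 138.4], [314.5, 141.4], [313.5, 144.4], [313.5, 147.4], [313.4, 150.4], [313.4, 153.4]] [[0.0846, 0.2288], [0.0813, 0.2224], [0.0813, 0.2148], [0.0814, 0.207], [0.0847, 0.1978], [0.0847, 0.1899], [0.0848, 0.1818], [0.0849, 0.1737]]
[np.float64(0.24833682285048908), np.float64(0.08466885464205265)] 0.16366796820843643 mid y 0.16650283874627086
[[0.2435, 0.1481], [0.2391, 0.1496], [0.2344, 0.1539], [0.2308, 0.1482], [0.2263, 0.1514], [0.2219, 0.1532], [0.2176, 0.1551], [0.2134, 0.1565], [0.1326, 0.1559], [0.1288, 0.1574], [0.125, 0.1564], [0.1213, 0.1556], [0.1176, 0.1566], [0.1139, 0.1563], [0.1102, 0.157], [0.1065, 0.1564], [0.1028, 0.1565], [0.0992, 0.1567], [0.0955, 0.1568], [0.0919, 0.1572]]
bottom z med 0.15634446565175258 [-0.04106462  0.16125979]
[0.52914286 0.17340034 0.24756834]
```

```bash
python3 - <<'E'
from h import *
s=ctrl.camera("scene"); I=cv2.imread("pics/scene0.png"); g=cv2.cvtColor(I,cv2.COLOR_BGR2GRAY).astype(np.float32)
for n,y in(("L",.1745+.083),("R",.1745-.083),("Rout",.1745-.098)):
    pts=[proj(s,(x,y,.128)) for x in np.arange(.502,.557,.002)]
    e=edge(g,pts,2.2,1); W=np.array([onz(s,p,.128) for p in e]); 
    # project back to x grid: line fit y(x)
    a=np.polyfit(W[:,0],W[:,1],1); k=abs(W[:,1]-np.polyval(a,W[:,0]))<.0025; a=np.polyfit(W[k,0],W[k,1],1)
    print(n,k.sum(),len(k),"y at x=.529",np.polyval(a,.529),"slope",a[0]); print((W[:,1]*1e3).round(1).tolist())
E
python3 shift.py '{"moves":[[0.002,0,0,0,0,0],[0.002,0,0,0,0,0],[0,0,0,0,0,0],[0,0,0,0,0,0]]}'
python3 m.py | grep mid
```

```text
L 28 28 y at x=.529 0.25657950556506254 slope -0.0007883287016916339
[257.9, 257.2, 255.9, 254.9, 257.6, 256.6, 255.4, 258.1, 257.0, 256.0, 255.4, 257.4, 256.6, 255.5, 257.9, 256.9, 256.2, 255.2, 257.6, 256.6, 255.5, 258.2, 257.1, 256.1, 255.5, 257.6, 256.5, 255.8]
R 22 28 y at x=.529 0.09156890142650995 slope -0.07002526183495524
[92.2, 95.9, 95.6, 92.5, 91.5, 91.3, 92.3, 95.8, 95.4, 93.0, 91.5, 90.4, 95.2, 94.5, 93.8, 94.9, 91.3, 90.2, 89.3, 88.4, 90.0, 91.7, 90.9, 90.0, 89.4, 91.1, 90.3, 89.3]
Rout 28 28 y at x=.529 0.07561506755408069 slope 0.003571879941678636
[76.1, 75.2, 74.7, 75.8, 75.4, 76.5, 75.8, 75.0, 76.5, 75.6, 75.0, 76.3, 75.5, 74.7, 76.1, 75.6, 74.9, 76.3, 75.3, 74.5, 76.1, 75.4, 74.7, 76.2, 75.4, 76.9, 76.2, 75.3]
time_s: 7.75
ee_pos: [0.529, 0.1784, 0.2474]
eef_rot: [-3.141, 0.0, 1.571]
force: [-0.8, -0.3, -4.7]
grip_width: 0.0215
grip_force: 30.0
[np.float64(0.25174997621861245), np.float64(0.08726104354700703)] 0.16448893267160541 mid y 0.16950550988280974
```

```bash
for i in 1; do python3 shift.py '{"moves":[[0.001,0,0,0,0,0],[0,0,0,0,0,0],[0,0,0,0,0,0]]}' | grep ee_; python3 m.py | grep -E "mid|^\[0"; python3 shift.py '{"moves":[[0.001,0,0,0,0,0],[0,0,0,0,0,0],[0,0,0,0,0,0]]}'| grep ee_; python3 m.py | grep -E "mid|^\[0"; python3 shift.py '{"moves":[[0.001,0,0,0,0,0],[0,0,0,0,0,0],[0,0,0,0,0,0]]}'| grep ee_;  python3 m.py | grep -E "mid|^\[0"; python3 shift.py '{"moves":[[0.001,0,0,0,0,0],[0,0,0,0,0,0],[0,0,0,0,0,0]]}'| grep ee_;  python3 m.py | grep -E "mid|^\[0"; done
```

```text
ee_pos: [0.529, 0.1793, 0.2474]
[np.float64(0.25211211832824826), np.float64(0.08724562388177537)] 0.1648664944464729 mid y 0.1696788711050118
[0.52900944 0.17927735 0.2474272 ]
ee_pos: [0.529, 0.1803, 0.2474]
[np.float64(0.2522572354395684), np.float64(0.08741735432389064)] 0.16483988111567777 mid y 0.16983729488172952
[0.52902165 0.18026977 0.24744585]
ee_pos: [0.529, 0.1813, 0.2475]
[np.float64(0.2528958624669128), np.float64(0.08767395881203688)] 0.16522190365487593 mid y 0.17028491063947485
[0.52901799 0.18129499 0.24747433]
ee_pos: [0.529, 0.1823, 0.2474]
[np.float64(0.2528010408066992), np.float64(0.08757823263438369)] 0.1652228081723155 mid y 0.17018963672054144
[0.52901296 0.18229574 0.24743154]
```

```bash
cat > m.py <<'E'
from h import *
def onx(c,p,x):
    o,d=ray(c,p); return o+d*(x-o[0])/d[0]
s=ctrl.camera("scene"); g=cv2.cvtColor(s["pixels"],cv2.COLOR_BGR2GRAY).astype(np.float32)
o=ctrl.get_obs(); y=o["ee_pos"][1]-.008; z=o["ee_pos"][2]-.0915; r=[]
for sg,zz in((1,np.arange(.006,.045,.0015)),(-1,np.arange(.006,.07,.0015))):
    e=edge(g,[proj(s,(.526,y+sg*.08,z+a)) for a in zz],3,0); W=np.array([onx(s,p,.526)[1] for p in e]); r.append(W)
    print((W[::3]*1e3).round(1).tolist())
a,b=np.median(r[0]),np.median(r[1]); print("tcp",o["ee_pos"].round(4),"L",a.round(4),"R",b.round(4),"mid-tcp",((a+b)/2-o["ee_pos"][1]).round(4))
E
python3 m.py; python3 shift.py '{"moves":[[-0.001,0,0,0,0,0],[0,0,0,0,0,0],[0,0,0,0,0,0]]}' >/dev/null;python3 m.py|tail -1; python3 shift.py '{"moves":[[-0.001,0,0,0,0,0],[0,0,0,0,0,0],[0,0,0,0,0,0]]}' >/dev/null;python3 m.py|tail -1;python3 shift.py '{"moves":[[0.002,0,0,0,0,0],[0.001,0,0,0,0,0],[0,0,0,0,0,0]]}' >/dev/null;python3 m.py|tail -1
```

```text
[263.7, 257.1, 256.6, 256.3, 255.6, 258.3, 257.7, 257.4, 257.8]
[91.4, 91.7, 91.3, 91.5, 91.1, 91.4, 91.1, 91.5, 87.9, 90.9, 90.7, 90.8, 90.6, 90.7, 87.8]
tcp [0.529  0.1823 0.2474] L 0.2575 R 0.0911 mid-tcp -0.008
tcp [0.529  0.1812 0.2474] L 0.2567 R 0.091 mid-tcp -0.0074
tcp [0.529  0.1803 0.2474] L 0.2559 R 0.0909 mid-tcp -0.0069
tcp [0.529  0.1834 0.2474] L 0.2587 R 0.0941 mid-tcp -0.007
```

```bash
python3 shift.py '{"moves":[[-0.003,0,0,0,0,0],[-0.0022,0,0.01,0,0,0],[0,0,0.01,0,0,0],[0,0,0,0,0,0],[0,0,0,0,0,0]]}'; python3 m.py; python3 shift.py '{"moves":[[0,0,0.004,0,0,0],[0,0,0.004,0,0,0],[0,0,0.004,0,0,0],[0,0,0,0,0,0],[0,0,0,0,0,0]]}'
```

```text
time_s: 10.8
ee_pos: [0.5289, 0.178, 0.227]
eef_rot: [-3.141, 0.0, 1.571]
force: [0.4, 0.1, -3.6]
grip_width: 0.0216
grip_force: 30.0
[258.9, 252.2, 254.2, 254.1, 254.3, 257.4, 253.0, 252.8, 252.5]
[91.2, 82.7, 88.6, 88.2, 88.2, 88.2, 88.1, 88.2, 88.0, 87.9, 88.1, 87.9, 87.8, 87.7, 87.6]
tcp [0.5291 0.1781 0.2275] L 0.2536 R 0.0881 mid-tcp -0.0073
time_s: 11.35
ee_pos: [0.529, 0.1781, 0.2154]
eef_rot: [-3.141, 0.0, 1.571]
force: [-0.3, 0.5, -4.4]
grip_width: 0.022
grip_force: 30.0
```

```bash
python3 shift.py '{"moves":[[0,0,0.004,0,0,0],[0,0,0.004,0,0,0],[0,0,0,0,0,0]]}'|sed -n 2,4p; for i in 1; do python3 shift.py '{"moves":[[0.001,0,0,0,0,0],[0.001,0,0,0,0,0],[0,0,0,0,0,0]]}'|grep -E "ee|fo"; python3 shift.py '{"moves":[[0.001,0,0,0,0,0],[0,0,0,0,0,0]]}'|grep -E "ee|fo";python3 shift.py '{"moves":[[-0.003,0,0,0,0,0],[-0.002,0,0,0,0,0],[0,0,0,0,0,0]]}'|grep -E "ee|fo"; python3 shift.py '{"moves":[[-0.001,0,0,0,0,0],[0,0,0,0,0,0]]}'|grep -E "ee|fo"; done
```

```text
ee_pos: [0.5288, 0.178, 0.2067]
eef_rot: [-3.141, 0.0, 1.571]
force: [0.6, -0.0, -4.0]
ee_pos: [0.5291, 0.1802, 0.2076]
eef_rot: [3.141, -0.0, 1.571]
force: [0.0, 0.5, -4.2]
grip_force: 30.0
ee_pos: [0.529, 0.1811, 0.2075]
eef_rot: [3.141, 0.0, 1.571]
force: [0.7, -0.9, -3.4]
grip_force: 30.0
ee_pos: [0.529, 0.1758, 0.2075]
eef_rot: [3.142, -0.0, 1.571]
force: [-0.9, -0.3, -3.9]
grip_force: 30.0
ee_pos: [0.529, 0.175, 0.2075]
eef_rot: [3.142, -0.0, 1.571]
force: [-0.2, 0.7, -3.8]
grip_force: 30.0
```

No real side force over the whole 6 mm gap, so 0.178 is the middle. Entering the guides.

```bash
python3 shift.py '{"moves":[[0.003,0,0,0,0,0],[0,0,0.004,0,0,0],[0,0,0.004,0,0,0],[0,0,0.004,0,0,0],[0,0,0,0,0,0],[0,0,0,0,0,0]]}'|grep -E "time|ee|fo"; python3 shift.py '{"moves":[[0,0,0.003,0,0,0],[0,0,0.003,0,0,0],[0,0,0,0,0,0],[0,0,0,0,0,0]]}'|grep -E "time|ee|fo"; python3 shift.py '{"moves":[[0,0,0.003,0,0,0],[0,0,0.003,0,0,0],[0,0,0.003,0,0,0],[0,0,0,0,0,0],[0,0,0,0,0,0]]}'|grep -E "time|ee|fo"
```

```text
time_s: 13.25
ee_pos: [0.529, 0.178, 0.1953]
eef_rot: [-3.141, 0.0, 1.571]
force: [0.4, -0.3, -4.2]
grip_force: 30.0
time_s: 13.65
ee_pos: [0.529, 0.1781, 0.1894]
eef_rot: [-3.141, 0.0, 1.571]
force: [-0.0, -0.6, -3.3]
grip_force: 30.0
time_s: 14.15
ee_pos: [0.529, 0.1781, 0.1804]
eef_rot: [-3.141, 0.0, 1.571]
force: [-1.2, 0.8, -3.9]
grip_force: 30.0
```

```bash
python3 shift.py '{"moves":[[0,0,0.004,0,0,0],[0,0,0.004,0,0,0],[0,0,0.004,0,0,0],[0,0,0.004,0,0,0],[0,0,0,0,0,0],[0,0,0,0,0,0]]}'|grep -E "time|ee|fo"; python3 shift.py '{"moves":[[0,0,0.004,0,0,0],[0,0,0.004,0,0,0],[0,0,0.004,0,0,0],[0,0,0.004,0,0,0],[0,0,0,0,0,0],[0,0,0,0,0,0]]}'|grep -E "time|ee|fo"; python3 shift.py '{"moves":[[0,0,0.004,0,0,0],[0,0,0.004,0,0,0],[0,0,0.004,0,0,0],[0,0,0.004,0,0,0],[0,0,0,0,0,0],[0,0,0,0,0,0]]}'|grep -E "time|ee|fo"
```

```text
time_s: 14.75
ee_pos: [0.529, 0.1781, 0.1644]
eef_rot: [-3.142, 0.0, 1.571]
force: [0.6, -0.2, -3.0]
grip_force: 30.0
time_s: 15.35
ee_pos: [0.529, 0.1781, 0.1484]
eef_rot: [-3.141, 0.0, 1.571]
force: [-0.2, -0.0, -3.4]
grip_force: 30.0
time_s: 15.95
ee_pos: [0.529, 0.1781, 0.1324]
eef_rot: [-3.141, 0.0, 1.571]
force: [-0.1, -1.2, -2.9]
grip_force: 30.0
```

```bash
python3 shift.py '{"moves":[[0,0,0.004,0,0,0],[0,0,0.004,0,0,0],[0,0,0.002,0,0,0],[0,0,0,0,0,0],[0,0,0,0,0,0]]}'|grep -E "time|ee|fo"; python3 shift.py '{"moves":[[0,0,0.001,0,0,0],[0,0,0.001,0,0,0],[0,0,0,0,0,0],[0,0,0,0,0,0]]}'|grep -E "time|ee|fo"; python3 shift.py '{"moves":[[0,0,0.001,0,0,0],[0,0,0,0,0,0],[0,0,0,0,0,0]]}'|grep -E "time|ee|fo";python3 shift.py '{"moves":[[0,0,0.001,0,0,0],[0,0,0,0,0,0],[0,0,0,0,0,0]]}'|grep -E "time|ee|fo"
```

```text
time_s: 16.45
ee_pos: [0.529, 0.1781, 0.1224]
eef_rot: [-3.142, 0.0, 1.571]
force: [1.1, -0.7, -3.2]
grip_force: 30.0
time_s: 16.85
ee_pos: [0.529, 0.1781, 0.1204]
eef_rot: [-3.142, -0.0, 1.571]
force: [0.1, -0.5, -4.0]
grip_force: 30.0
time_s: 17.15
ee_pos: [0.529, 0.1781, 0.1194]
eef_rot: [-3.142, 0.0, 1.571]
force: [-0.4, -1.2, -2.9]
grip_force: 30.0
time_s: 17.45
ee_pos: [0.5292, 0.1781, 0.1187]
eef_rot: [3.141, -0.0, 1.571]
force: [0.7, 0.7, 0.2]
grip_force: 30.0
```

Force drops to zero at exactly the expected 27 mm height, so the card rests on the contacts. Releasing.

```bash
python3 shift.py '{"moves":[[0,0,0,0,0,0],[0,0,0,0,0,0],[0,0,0,0,0,0],[0,0,0,0,0,0],[0,0,0,0,0,0]]}' 0.055 30; python3 shift.py '{"moves":[[0,0,-0.02,0,0,0],[0,0,-0.03,0,0,0],[0,0,-0.03,0,0,0],[0,0,-0.03,0,0,0],[0,0,-0.01,0,0,0],[0,0,0,0,0,0]]}'
python3 - <<'E'
from h import *
s=ctrl.camera("scene");t=ctrl.camera("top")
a=cv2.resize(s["pixels"][80:240,230:360],None,fx=3.6,fy=3.6,interpolation=cv2.INTER_CUBIC)
cv2.imwrite("pics/in.png",a)
k=3.6
for sg in(1,-1):
  for nm,z,dy in(("tip",.182,.0817),("hinge",.127,.072)):
    print(sg,nm,((proj(s,(.529,.1735+sg*dy,z))-[230,80]+.5)*k-.5).round())
E
```

```text
time_s: 17.95
ee_pos: [0.529, 0.1781, 0.1185]
eef_rot: [3.142, 0.0, 1.571]
force: [0.2, -0.0, 0.3]
grip_width: 0.0542
grip_force: 0.0
time_s: 18.55
ee_pos: [0.5293, 0.1782, 0.2393]
eef_rot: [3.14, -0.001, 1.571]
force: [0.5, 0.1, -0.1]
grip_width: 0.0552
grip_force: 0.0
1 tip [129. 165.]
1 hinge [143. 238.]
-1 tip [297. 249.]
-1 hinge [287. 314.]
```

View pics/in.png

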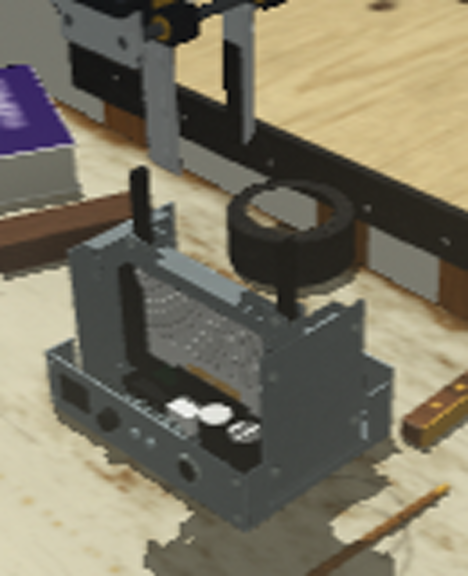

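The picture shows the card seated in the bay, with both levers upright: the A tip at (140,170) and lever B at (290,290). The fingers are clear. Next I'll close the gripper, go outside lever A and sweep it in.

```bash
python3 shift.py '{"moves":[[0.02,0,0,0,0,0],[0.03,0,0,0,0,0],[0.03,0,0,0,0,0],[0.015,0,0,0,0,0],[0,0,0,0,0,0],[0,0,0.02,0,0,0],[0,0,0.02,0,0,0],[0,0,0.009,0,0,0],[0,0,0,0,0,0],[0,0,0,0,0,0]]}' 0.0 10; python3 shift.py '{"moves":[[-0.005,0,0,0,0,0],[-0.005,0,0,0,0,0],[-0.006,0,0,0,0,0],[-0.005,0,0,0,0,0],[-0.006,0,0.001,0,0,0],[0,0,0,0,0,0]]}'
```

```text
time_s: 19.65
ee_pos: [0.5293, 0.2726, 0.1901]
eef_rot: [3.141, -0.0, 1.571]
force: [0.9, -0.0, 0.8]
grip_width: 0.0004
grip_force: 0.0
time_s: 20.25
ee_pos: [0.5291, 0.2455, 0.1888]
eef_rot: [3.141, -0.0, 1.571]
force: [-0.3, 2.2, 2.2]
grip_width: 0.0006
grip_force: 1.5
```

```bash
python3 shift.py '{"moves":[[-0.005,0,0.0005,0,0,0],[-0.0045,0,0.001,0,0,0],[-0.005,0,0.003,0,0,0],[-0.0045,0,0.003,0,0,0],[-0.004,0,0.004,0,0,0],[-0.0035,0,0.004,0,0,0],[0,0,0,0,0,0]]}'| grep -E "time|ee_pos|force"; python3 shift.py '{"moves":[[-0.002,0,0.004,0,0,0],[-0.002,0,0.004,0,0,0],[0,0,0,0,0,0]]}'| grep -E "time|ee_pos|force"
```

```text
time_s: 20.95
ee_pos: [0.5288, 0.219, 0.1722]
force: [0.1, 2.6, 0.8]
grip_force: 0.8
time_s: 21.25
ee_pos: [0.5289, 0.2153, 0.1644]
force: [-0.7, 1.3, 2.0]
grip_force: 0.8
```

```bash
python3 shift.py '{"moves":[[-0.001,0,0.004,0,0,0],[-0.001,0,0.004,0,0,0],[0,0,0,0,0,0]]}'| grep -E "time|ee_pos|force"; python3 shift.py '{"moves":[[-0.001,0,0.003,0,0,0],[0,0,0.003,0,0,0],[0,0,0,0,0,0],[0,0,0,0,0,0]]}'| grep -E "time|ee_pos|force"; python3 shift.py '{"moves":[[0,0,0.002,0,0,0],[0,0,0.001,0,0,0],[0,0,0,0,0,0],[0,0,0,0,0,0]]}'| grep -E "time|ee_pos|force"
```

```text
time_s: 21.55
ee_pos: [0.5289, 0.2133, 0.1564]
force: [0.9, 1.2, 1.0]
grip_force: 0.8
time_s: 21.95
ee_pos: [0.5289, 0.2124, 0.1506]
force: [0.4, 1.0, 1.3]
grip_force: 0.6
time_s: 22.35
ee_pos: [0.529, 0.2125, 0.1479]
force: [0.1, 1.3, 3.0]
grip_force: 1.6
```

```bash
for i in 1; do python3 shift.py '{"moves":[[0,0,0.001,0,0,0],[0,0,0,0,0,0],[0,0,0,0,0,0]]}'| grep -E "time|ee_pos|force:";python3 shift.py '{"moves":[[0,0,0.001,0,0,0],[0,0,0,0,0,0],[0,0,0,0,0,0]]}'| grep -E "time|ee_pos|force:"; python3 shift.py '{"moves":[[0,0,0.001,0,0,0],[0,0,0,0,0,0],[0,0,0,0,0,0]]}'| grep -E "time|ee_pos|force:"; done
```

```text
time_s: 22.65
ee_pos: [0.529, 0.2126, 0.1469]
force: [0.7, 0.5, 4.9]
grip_force: 2.1
time_s: 22.95
ee_pos: [0.5293, 0.2127, 0.1465]
force: [-0.1, 1.6, 8.1]
grip_force: 4.0
time_s: 23.25
ee_pos: [0.5294, 0.2128, 0.1457]
force: [-0.0, 0.9, 10.1]
grip_force: 4.7
```

```bash
python3 shift.py '{"moves":[[0,0,0.001,0,0,0],[0,0,0,0,0,0],[0,0,0,0,0,0]]}'| grep -E "time|ee_pos|force:"; python3 shift.py '{"moves":[[0,0,0.001,0,0,0],[0,0,0,0,0,0],[0,0,0,0,0,0]]}'| grep -E "time|ee_pos|force:"
```

```text
time_s: 23.55
ee_pos: [0.5295, 0.2128, 0.1448]
force: [-1.0, 2.0, 9.9]
grip_force: 5.1
time_s: 23.85
ee_pos: [0.5295, 0.2128, 0.1439]
force: [0.4, 0.8, 10.5]
grip_force: 5.4
```

```bash
python3 shift.py '{"moves":[[0,0,0.001,0,0,0],[0,0,0,0,0,0],[0,0,0,0,0,0]]}'| grep -E "time|ee_pos|force:"; python3 shift.py '{"moves":[[0,0,0.001,0,0,0],[0,0,0,0,0,0],[0,0,0,0,0,0]]}'| grep -E "time|ee_pos|force:"; python3 shift.py '{"moves":[[0,0,0.001,0,0,0],[0,0,0,0,0,0],[0,0,0,0,0,0]]}'| grep -E "time|ee_pos|force:"
```

```text
time_s: 24.15
ee_pos: [0.5299, 0.2128, 0.1435]
force: [0.6, 0.9, 15.3]
grip_force: 7.5
time_s: 24.45
ee_pos: [0.5303, 0.2128, 0.1432]
force: [0.5, -0.8, 19.4]
grip_force: 10.1
time_s: 24.75
ee_pos: [0.5308, 0.2127, 0.143]
force: [-0.1, -3.4, 25.6]
grip_force: 12.7
```

```bash
python3 shift.py '{"moves":[[0,0,-0.02,0,0,0],[0,0,-0.03,0,0,0],[0,0,-0.03,0,0,0],[0,0,-0.02,0,0,0],[-0.03,0,0,0,0,0],[-0.04,0,0,0,0,0],[-0.04,0,0,0,0,0],[-0.028,0,0,0,0,0],[0,0,0,0,0,0],[0,0,0,0,0,0]]}'| grep -E "time|ee_pos|force:"
python3 - <<'E'
from h import *
s=ctrl.camera("scene"); t=ctrl.camera("top")
a=cv2.resize(s["pixels"][95:215,240:350],None,fx=4.4,fy=4.4,interpolation=cv2.INTER_CUBIC)
b=cv2.resize(t["pixels"][172:242,228:324],None,fx=3,fy=3,interpolation=cv2.INTER_CUBIC)
im=np.zeros((528,484+288,3),np.uint8); im[:,:484]=a; im[:210,484:]=b; cv2.imwrite("pics/afterA.png",im)
# dark pixels where lever A stood open (scene) and where it should lie shut
for n,pts in(("open",[(.529,.2455+.04*0.1,.127+k) for k in(.025,.035,.045)]),("shut",[(.529,.2455-k,.124) for k in(.02,.03,.04,.05)]),("strip",[(.529,.1735+k,.115) for k in(-.03,0.,)])):
    for P in pts:
        for nm,c in(("s",s),("t",t)):
            p=proj(c,P).round().astype(int); print(n,nm,p,c["pixels"][p[1],p[0]],end="; ")
    print()
E
```

```text
time_s: 25.75
ee_pos: [0.5289, 0.0744, 0.2396]
force: [-0.5, 0.1, 0.2]
grip_force: 0.0
open s [268 137] [ 54  74 100]; open t [240 198] [118 119 114]; open s [267 133] [51 71 98]; open t [240 198] [118 119 114]; open s [267 130] [171 199 206]; open t [239 197] [138 135 129]; 
shut s [275 150] [35 39 39]; shut t [252 200] [66 65 65]; shut s [277 151] [35 39 39]; shut t [256 200] [67 67 65]; shut s [280 152] [32 35 36]; shut t [260 200] [54 53 53]; shut s [283 154] [36 39 39]; shut t [264 200] [56 57 55]; 
strip s [297 165] [142 143 132]; strip t [284 200] [61 88 85]; strip s [289 160] [140 141 131]; strip t [273 200] [ 72 101  99];
```

Dark pixels now lie along the strip at A, where the shut arm should be, so lever A is shut. Now the same for B.

```bash
python3 shift.py '{"moves":[[0,0,0.02,0,0,0],[0,0,0.02,0,0,0],[0,0,0.01,0,0,0],[0.005,0,0,0,0,0],[0.005,0,0,0,0,0],[0.006,0,0,0,0,0],[0.005,0,0,0,0,0],[0.006,0,0.001,0,0,0],[0,0,0,0,0,0]]}'| grep -E "time|ee_pos|force:"; python3 shift.py '{"moves":[[0.005,0,0.0005,0,0,0],[0.0045,0,0.001,0,0,0],[0.005,0,0.003,0,0,0],[0.0045,0,0.003,0,0,0],[0.004,0,0.004,0,0,0],[0.0035,0,0.004,0,0,0],[0,0,0,0,0,0]]}'| grep -E "time|ee_pos|force:"; python3 shift.py '{"moves":[[0.002,0,0.004,0,0,0],[0.002,0,0.004,0,0,0],[0,0,0,0,0,0]]}'| grep -E "time|ee_pos|force:"
```

```text
time_s: 26.75
ee_pos: [0.5291, 0.1022, 0.1893]
force: [1.2, -1.6, 0.5]
grip_force: 0.5
time_s: 27.45
ee_pos: [0.5288, 0.1285, 0.1727]
force: [1.7, -2.0, 0.4]
grip_force: 0.7
time_s: 27.75
ee_pos: [0.5289, 0.1322, 0.1649]
force: [0.7, -2.7, 2.0]
grip_force: 0.8
```

```bash
python3 shift.py '{"moves":[[0.001,0,0.004,0,0,0],[0.001,0,0.004,0,0,0],[0,0,0,0,0,0]]}'| grep -E "time|ee_pos|force:"; python3 shift.py '{"moves":[[0.001,0,0.003,0,0,0],[0,0,0.003,0,0,0],[0,0,0,0,0,0],[0,0,0,0,0,0]]}'| grep -E "time|ee_pos|force:"; python3 shift.py '{"moves":[[0,0,0.002,0,0,0],[0,0,0.001,0,0,0],[0,0,0,0,0,0],[0,0,0,0,0,0]]}'| grep -E "time|ee_pos|force:"
```

```text
time_s: 28.05
ee_pos: [0.5289, 0.1342, 0.1569]
force: [-0.4, -1.7, 2.1]
grip_force: 0.7
time_s: 28.45
ee_pos: [0.5288, 0.1353, 0.1511]
force: [0.6, 0.1, 0.8]
grip_force: 0.2
time_s: 28.85
ee_pos: [0.5291, 0.1351, 0.1484]
force: [0.3, -0.6, 3.3]
grip_force: 1.4
```

```bash
python3 shift.py '{"moves":[[0,0,0.001,0,0,0],[0,0,0.001,0,0,0],[0,0,0.001,0,0,0],[0,0,0,0,0,0],[0,0,0,0,0,0]]}'| grep -E "time|ee_pos|force:"; python3 shift.py '{"moves":[[0,0,0.001,0,0,0],[0,0,0.001,0,0,0],[0,0,0,0,0,0],[0,0,0,0,0,0]]}'| grep -E "time|ee_pos|force:"; python3 shift.py '{"moves":[[0,0,0.001,0,0,0],[0,0,0,0,0,0],[0,0,0,0,0,0]]}'| grep -E "time|ee_pos|force:"; python3 shift.py '{"moves":[[0,0,0.001,0,0,0],[0,0,0,0,0,0],[0,0,0,0,0,0]]}'| grep -E "time|ee_pos|force:"
```

```text
time_s: 29.35
ee_pos: [0.5295, 0.1349, 0.1461]
force: [0.1, -3.5, 9.4]
grip_force: 4.5
time_s: 29.75
ee_pos: [0.5296, 0.1349, 0.1443]
force: [0.0, -3.6, 11.7]
grip_force: 5.4
time_s: 30.05
ee_pos: [0.5297, 0.1349, 0.1435]
force: [0.7, -3.7, 12.5]
grip_force: 5.9
time_s: 30.35
ee_pos: [0.5302, 0.1349, 0.1432]
force: [-0.2, -4.4, 17.2]
grip_force: 8.5
```

```bash
python3 shift.py '{"moves":[[0,0,0.001,0,0,0],[0,0,0.001,0,0,0],[0,0,0,0,0,0],[0,0,0,0,0,0]]}'| grep -E "time|ee_pos|force:"; python3 shift.py '{"moves":[[0,0,-0.02,0,0,0],[0,0,-0.03,0,0,0],[0,0,-0.04,0,0,0],[0,0,-0.04,0,0,0],[0,-0.04,-0.02,0,0,0],[0,-0.04,0,0,0,0],[0,-0.04,0,0,0,0],[0,0,0,0,0,0]]}'| grep -E "time|ee_pos|force:"
python3 - <<'E'
from h import *
s=ctrl.camera("scene"); t=ctrl.camera("top")
a=cv2.resize(s["pixels"][105:215,240:350],None,fx=4.6,fy=4.6,interpolation=cv2.INTER_CUBIC)
b=cv2.resize(t["pixels"][172:242,228:324],None,fx=3,fy=3,interpolation=cv2.INTER_CUBIC)
im=np.zeros((506,506+288,3),np.uint8); im[:,:506]=a; im[:210,506:]=b; cv2.imwrite("pics/final.png",im)
E
```

```text
time_s: 30.75
ee_pos: [0.5311, 0.1349, 0.1428]
force: [-0.1, -5.1, 28.2]
grip_force: 14.4
time_s: 31.55
ee_pos: [0.406, 0.1352, 0.2896]
force: [1.2, -1.0, -1.0]
grip_force: 0.0
```

View pics/final.png

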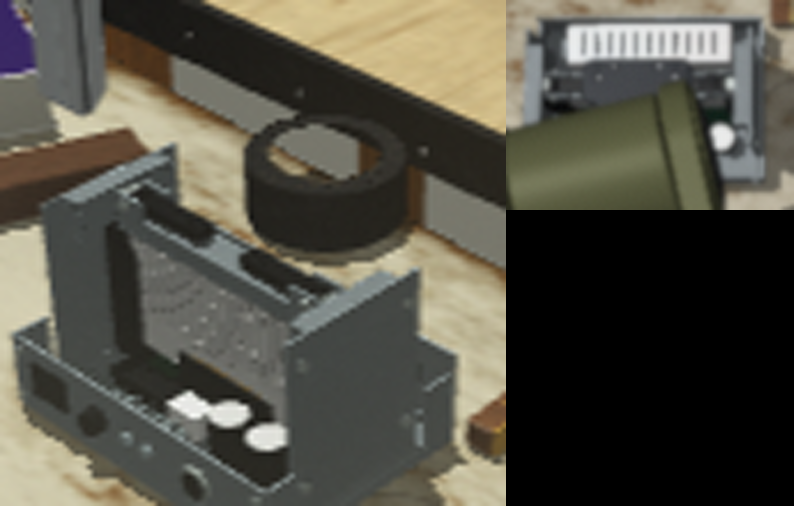

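The picture shows both levers lying flat along the strip: A from (140,195) to (213,240), B from (243,255) to (325,295). The card is down in the guides. I'll touch each pad lightly to confirm both stayed down.

```bash
python3 shift.py '{"moves":[[0.026,0.04,0,0,0,0],[0.026,0.04,0,0,0,0],[0.0256,0.043,0,0,0,0],[0,0,0.04,0,0,0],[0,0,0.04,0,0,0],[0,0,0.04,0,0,0],[0,0,0.016,0,0,0],[0,0,0,0,0,0],[0,0,0,0,0,0]]}'| grep -E "time|ee_pos|force:"; for i in 1; do python3 shift.py '{"moves":[[0,0,0.004,0,0,0],[0,0,0.002,0,0,0],[0,0,0,0,0,0],[0,0,0,0,0,0]]}'| grep -E "time|ee_pos|force:"; python3 shift.py '{"moves":[[0,0,0.001,0,0,0],[0,0,0,0,0,0],[0,0,0,0,0,0]]}'| grep -E "time|ee_pos|force:"; python3 shift.py '{"moves":[[0,0,0.001,0,0,0],[0,0,0,0,0,0],[0,0,0,0,0,0]]}'| grep -E "time|ee_pos|force:"; done
```

```text
time_s: 32.55
ee_pos: [0.5327, 0.2127, 0.1536]
force: [-1.1, -0.1, -0.0]
grip_force: 0.0
time_s: 32.95
ee_pos: [0.5321, 0.2127, 0.1478]
force: [-0.0, 0.1, -0.5]
grip_force: 0.0
time_s: 33.25
ee_pos: [0.5321, 0.2127, 0.1467]
force: [-0.1, 0.7, 2.2]
grip_force: 0.9
time_s: 33.55
ee_pos: [0.5323, 0.2128, 0.1462]
force: [-1.1, 0.1, 7.5]
grip_force: 3.2
```

```bash
python3 shift.py '{"moves":[[0,-0.003,-0.02,0,0,0],[-0.038,0,0,0,0,0],[-0.04,0,0,0,0,0],[0,0,0.014,0,0,0],[0,0,0,0,0,0],[0,0,0,0,0,0]]}'| grep -E "time|ee_pos|force:"; python3 shift.py '{"moves":[[0,0,0.004,0,0,0],[0,0,0,0,0,0],[0,0,0,0,0,0]]}'| grep -E "time|ee_pos|force:"; python3 shift.py '{"moves":[[0,0,0.001,0,0,0],[0,0,0,0,0,0],[0,0,0,0,0,0]]}'| grep -E "time|ee_pos|force:"; python3 shift.py '{"moves":[[0,0,0.001,0,0,0],[0,0,0,0,0,0],[0,0,0,0,0,0]]}'| grep -E "time|ee_pos|force:"
```

```text
time_s: 34.15
ee_pos: [0.5288, 0.1353, 0.1512]
force: [0.1, -0.3, 0.9]
grip_force: 0.0
time_s: 34.45
ee_pos: [0.529, 0.1351, 0.1475]
force: [0.6, -0.4, -0.4]
grip_force: 0.0
time_s: 34.75
ee_pos: [0.5291, 0.1348, 0.1466]
force: [0.3, 1.2, 1.2]
grip_force: 0.7
time_s: 35.05
ee_pos: [0.5294, 0.1346, 0.1461]
force: [-0.3, -0.2, 6.6]
grip_force: 3.2
```

Both pads stand at the same height, about 0.1245, which is the home height. Retreating and handing in.

```bash
python3 shift.py '{"moves":[[0,0,-0.03,0,0,0],[0,0,-0.04,0,0,0],[0,0,-0.04,0,0,0],[0,0,0,0,0,0],[0,0,0,0,0,0]]}'| grep -E "time|ee_pos|force:"; python3 -c "
from station import ctrl
print(ctrl.hand_in())"
```

```text
time_s: 35.55
ee_pos: [0.5291, 0.1346, 0.2556]
force: [-0.1, 1.0, -0.2]
grip_force: 0.0
the job is handed in; nothing more can be done
None
```

I lowered the card onto the sprung contacts, swung lever A and then lever B flat, and handed in at about 36 s; a light touch on each lever afterwards found both at the height expected with the card fully home.

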